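# Dry the washed mainspring barrels

## Robot

A 6-joint arm with a two-finger parallel gripper is mounted at the origin on the work surface. World frame = base frame: x ahead of the robot, y to its left, z up, the work surface at z = 0. Lengths are in m, angles in degrees, forces in N, time in s.
With the tool pointing down it reaches from about 0.4 to 0.825 m from the base axis. Payload 7 kg.
Tool frame: the origin (TCP) lies on the centre line of the jaws, within the pads' length; the fingertips stand 22 mm ahead of it and the grasp point (between the pads) lies 3 mm ahead of it (ctrl.finger_overhang is the distance from the TCP to the fingertips, in m); z points along the fingers, y is the line along which they close (so a half turn about z gives the same grasp; the last joint's range is limited). The gripper opens to 88 mm and grips with 3 to 60 N. Pads are 19 mm wide; open, the fingers measure 130 mm over their backs; the gripper's body (78 mm by 193 mm) begins 47 mm behind the grasp point.
Start: joints at [91.278, 20.546, 0.682, 0, -70.136, -16.507], TCP at [0.177, 0.651, 0.249] pointing down, gripper open.
Joint ranges: [-176.03, 176.03], [-82.01, 121.73], [-58.28, 71.71], [-173.87, 95.51], [-174.79, -0.11], [-173.66, 173.66]. Speed limits (degrees/s): [136.94, 136.94, 172.46, 180, 180, 180].

## Interface

Orientations are given as [roll, pitch, yaw] about the fixed x, y, z axes, in that order (R = Rz(yaw) Ry(pitch) Rx(roll)).
In Python, from plant import ctrl gives the robot as it stands. The module is installed in compiled form; this text tells all that it offers.
- The arm moves only by the shell command python3 -m creep 'ROWS'. ROWS is JSON, a list of rows, each an object with "grip": the closure, from 0 (fully open) to 1 (shut); "delta_pos": the shift along the tool's x, y, z scaled (see below), a list of three; "rotation": the turn, a rotation vector about the tool's x, y, z scaled (see below), a list of three. A call has 1 to 5 rows; each row is the pose to reach, as a shift and turn from the pose commanded when the call began, along the tool's axes at that moment; what a row does not reach only later rows make up. The controller multiplies each number of a shift by 10 cm and each number of a turn by pi/2 rad. A row lasts 1/10 s, in which the tool goes at most 50 mm and 8.59 degrees, less where a joint would pass 70% of its speed; a pose out of reach is approached as far as the arm can. A call with a number of a shift or a turn outside -1 to 1 is refused whole. A call with a gripper value outside its range is refused whole. The fingers move at their own pace and stop on an object; the grip force is fixed at half the most. Time passes only in rows, so rows that repeat a pose let the fingers close. It gives the time, the measured TCP pose, the force, the opening and the grip force at its end, in the units of the state.
- ctrl.get_obs(): the state, without advancing time (a new reading comes with each control period).
- ctrl.snapshot(name): name is "scene" or "side" or "wrist"; returns a dict with "color" (480x640x3 uint8, red, green, blue), "intrinsics" (3x3 intrinsics, pixels), "distortion" ([k1, k2, p1, p2, k3] as OpenCV has them; the pictures are not rectified), "R" (3x3) and "t" (3): a world point X has camera coordinates R X + t. Camera axes: x right, y down, z forward; pixel columns grow to the right and rows downward; lengths in m; the calibration is good to about 2 mm. A picture is of the moment at which its call begins. There is no depth.
- ctrl.close_job(): hands the job in; it is judged then, once.
The state is a dict: "clock": time; "joint_pos": joint angles; "qvel": joint speeds; "tau": joint torques, N m; "tool_pos": TCP position; "orientation": TCP orientation; "force": force on the tool from outside, world axes, zero at the start; "moment": the same for the moment, N m; "opening": finger opening in m; "gripper_force": force on a finger pad.
Only numpy, scipy, OpenCV 4.12 (cv2) and the standard library are available. Lean on these libraries where they do the work, as an engineer would, in place of code of your own. Each camera call takes 0.05 s, during which the arm holds its last target. There are 200 camera calls.

## Task

The bench dryer was left running: before working in the tray, turn its timer knob counter-clockwise until it clicks back into the off notch. Then spread the heap of washed brass mainspring barrels over the drying tray in a single even layer, every one lying flat on the tray floor with at least a finger's width (15 mm) of clear space to each of the others. After that slide the dryer's air slide fully open, and last turn the timer knob clockwise until it clicks past its detent into the run notch again; leave the other things on the bench where they are.

Things in the scene. Friction and masses are not known exactly. Their poses are not given: they have to be found in the camera images.
- tray: Fixed open rectangular drying tray of bare steel on the bench. Inside 210 mm along its x and 310 mm along its y; floor 5 mm above the bench, walls 5 mm thick rising 15 mm above the floor. Origin: centre of its underside, at bench height; z up.
- barrel1: One of five or six identical mainspring barrels: a plain brass drum, 60 mm in diameter, 26 mm thick, about 0.16 kg, both faces flat and alike. Origin at its centre, z along its axis (either face may be up). At the start clustered in one heap in the tray, about 4 mm apart on the floor; at times one lies on top of three others.
- barrel2: One of five or six identical mainspring barrels: a plain brass drum, 60 mm in diameter, 26 mm thick, about 0.16 kg, both faces flat and alike. Origin at its centre, z along its axis (either face may be up). At the start clustered in one heap in the tray, about 4 mm apart on the floor; at times one lies on top of three others.
- barrel3: One of five or six identical mainspring barrels: a plain brass drum, 60 mm in diameter, 26 mm thick, about 0.16 kg, both faces flat and alike. Origin at its centre, z along its axis (either face may be up). At the start clustered in one heap in the tray, about 4 mm apart on the floor; at times one lies on top of three others.
- barrel4: One of five or six identical mainspring barrels: a plain brass drum, 60 mm in diameter, 26 mm thick, about 0.16 kg, both faces flat and alike. Origin at its centre, z along its axis (either face may be up). At the start clustered in one heap in the tray, about 4 mm apart on the floor; at times one lies on top of three others. May be absent.
- barrel5: One of five or six identical mainspring barrels: a plain brass drum, 60 mm in diameter, 26 mm thick, about 0.16 kg, both faces flat and alike. Origin at its centre, z along its axis (either face may be up). At the start clustered in one heap in the tray, about 4 mm apart on the floor; at times one lies on top of three others. May be absent.
- barrel6: One of five or six identical mainspring barrels: a plain brass drum, 60 mm in diameter, 26 mm thick, about 0.16 kg, both faces flat and alike. Origin at its centre, z along its axis (either face may be up). At the start clustered in one heap in the tray, about 4 mm apart on the floor; at times one lies on top of three others. May be absent.
- dryer: Fixed cream-white dryer unit, a box 200 (its x) by 160 (its y) by 60 mm high, to the left or right of the tray (a bare metal ultrasonic cleaner of like size stands on the other side). Its flat top carries the air slide at x = -58 mm and the timer knob at x = +52 mm, both on its centre line. Origin: centre of its underside, z up.
- air_slide (a joint): Air slide, m: 0 = shut, 0.08 = fully open (end stop). A black grip block, 28 (x) by 20 (y) by 40 mm high, moves along the dryer's +y (roughly the robot's left, dryer yaw being within 0.2 rad) on an aluminium track. About 1.5 N of friction; it stays where it is left. Starts between 0 and 0.02.
- air_slide_top (a point): Centre of the top face of the air slide's grip block (114 mm above the bench); moves with it; axes as the dryer's.
- timer_knob (a joint): Timer knob, rad: 0 = run notch, where it starts; -1.2 = off notch (end stops at 0.1 and -1.3). The value grows as the knob is turned clockwise seen from above, so off lies counter-clockwise of run. A spring detent resists with up to about 0.17 N m, its crest at -0.6: let go before the crest it springs back to the notch it came from; past it, it is pulled on into the other notch.
- timer_knob_grip (a point): On the upright axis of the timer knob, at the height to grip (96 mm above the bench), turning with it. The black knob is a disc 56 mm in diameter with an upright grip bar across it, 54 mm long (along this point's x) and 16 mm thick (along its y), top 11 mm above this point, disc top 22 mm below it. At run the bar lies along the dryer's x.
- oil_bottle: Small amber glass bottle with a white cap, 42 mm in diameter, 85 mm tall; a bystander, to be left alone. Origin: its underside (tools: middle of the underside).
- grease_jar: Amber glass jar, 56 mm in diameter, 50 mm tall; a bystander, to be left alone. Origin: its underside (tools: middle of the underside).
- glass_bell: Small clear glass bell with a ball on top, 90 mm in diameter, 91 mm tall; a bystander, to be left alone. Origin: its underside (tools: middle of the underside).
- screwdriver: Screwdriver lying on the bench, 160 mm long; a bystander, to be left alone. Origin: its underside (tools: middle of the underside).
- brush: Brush lying on the bench, 170 mm long; a bystander, to be left alone. Origin: its underside (tools: middle of the underside).
- blower: Orange-red rubber dust blower standing upright, 60 mm in diameter, 97 mm tall; a bystander, to be left alone. Origin: its underside (tools: middle of the underside).
- case_box: White plastic box, 100 x 70 x 35 mm; a bystander, to be left alone. Origin: its underside (tools: middle of the underside).
- parts_box: Light-blue plastic box, 110 x 75 x 45 mm; a bystander, to be left alone. Origin: its underside (tools: middle of the underside).
Mind the look-alikes: they are no part of the job. Leave any green or purple look-alike of the barrel6 alone.

How it is judged (in metres and radians):
On the way, in this order (a step that is already met when the one before it is completed fails the run):
1. the timer knob has clicked back into the off notch (value of joint timer_knob below -1.03 rad), for 0.2 s.
2. every barrel lies flat on the tray floor, clear of the others (x of barrel1 in the frame of tray between -0.077 and 0.077 m and y of barrel1 in the frame of tray between -0.127 and 0.127 m and z of barrel1 in the frame of tray between 0.012 and 0.022 m and (angle between barrel1's own z axis and vertical below 0.12 rad or angle between barrel1's own z axis and vertical above 3.02 rad) and linear speed of each of barrel1, barrel2, barrel3, barrel4, barrel5, barrel6 below 0.03 m/s and x of barrel2 in the frame of tray between -0.077 and 0.077 m and y of barrel2 in the frame of tray between -0.127 and 0.127 m and z of barrel2 in the frame of tray between 0.012 and 0.022 m and (angle between barrel2's own z axis and vertical below 0.12 rad or angle between barrel2's own z axis and vertical above 3.02 rad) and x of barrel3 in the frame of tray between -0.077 and 0.077 m and y of barrel3 in the frame of tray between -0.127 and 0.127 m and z of barrel3 in the frame of tray between 0.012 and 0.022 m and (angle between barrel3's own z axis and vertical below 0.12 rad or angle between barrel3's own z axis and vertical above 3.02 rad) and x of barrel4 in the frame of tray between -0.077 and 0.077 m and y of barrel4 in the frame of tray between -0.127 and 0.127 m and z of barrel4 in the frame of tray between 0.012 and 0.022 m and (angle between barrel4's own z axis and vertical below 0.12 rad or angle between barrel4's own z axis and vertical above 3.02 rad) and x of barrel5 in the frame of tray between -0.077 and 0.077 m and y of barrel5 in the frame of tray between -0.127 and 0.127 m and z of barrel5 in the frame of tray between 0.012 and 0.022 m and (angle between barrel5's own z axis and vertical below 0.12 rad or angle between barrel5's own z axis and vertical above 3.02 rad) and x of barrel6 in the frame of tray between -0.077 and 0.077 m and y of barrel6 in the frame of tray between -0.127 and 0.127 m and z of barrel6 in the frame of tray between 0.012 and 0.022 m and (angle between barrel6's own z axis and vertical below 0.12 rad or angle between barrel6's own z axis and vertical above 3.02 rad) and horizontal distance between barrel1 and barrel2 above 0.072 m and horizontal distance between each of barrel1, barrel2 and barrel3 above 0.072 m and horizontal distance between each of barrel1, barrel2, barrel3 and barrel4 above 0.072 m and horizontal distance between each of barrel1, barrel2, barrel3, barrel4 and barrel5 above 0.072 m and horizontal distance between each of barrel1, barrel2, barrel3, barrel4, barrel5 and barrel6 above 0.072 m), for 0.3 s.
3. the air slide is fully open (value of joint air_slide above 0.07 m), for 0.2 s.
4. the timer knob has clicked into the run notch (value of joint timer_knob above -0.17 rad), for 0.2 s.
At the end, for the whole second after the job is handed in: Every barrel present lies flat (within 7 degrees) and at rest on the tray floor inside the walls, centres of any two at least 72 mm apart (12 mm of clear space); the air slide is at least 70 mm open; the timer knob rests in its run notch (above -0.17 rad) (all of step 2 and value of joint air_slide above 0.07 m and value of joint timer_knob above -0.17 rad); the robot touches nothing.
It fails at once if a bystander is pushed more than 40 mm (distance of any of oil_bottle, grease_jar, glass_bell, screwdriver, brush, blower, case_box, parts_box from where it was at the start of the episode above 0.04 m).
It fails at once if a standing bystander is knocked over (angle between any of oil_bottle, grease_jar, glass_bell, blower, case_box, parts_box's own z axis and vertical above 0.6 rad).
Of barrel4, barrel5, barrel6 only 2 to 3 are there at a start; the rules pass over those that are not, and their reading is None.
At some moment in a run one of barrel1, barrel2, barrel3, barrel4, barrel5, barrel6 may be knocked a few centimetres aside while the robot is not near it.
Once in a run the grip may slacken for a moment while it holds something.
It also fails if it takes over 210 s, if anything falls off the work surface, if the arm or the gripper's body presses on something with over 40 N, if the wrist force passes 120 N, or if a joint passes its speed limit or range.

## Working session

There is one attempt and no reset: what is moved stays moved. The work goes in short steps, Python scripts to look and compute and a shell command to move; the robot and the scene stay as the last step left them, time stands still between calls to the robot, and variables do not carry over. Pictures are saved under pics/ and viewed, at most 14 in all, crops included, and the job is handed in when it is done.

```bash
mkdir -p pics
cat > h.py <<'E'
import numpy as np, cv2
from plant import ctrl
from scipy.spatial.transform import Rotation as Ro
def snap(n,f=None):
    s=ctrl.snapshot(n)
    if f: cv2.imwrite('pics/'+f,s['color'][:,:,::-1])
    return s
def px2w(s,uv,z):
    K=np.array(s['intrinsics']);d=np.array(s['distortion']);R=np.array(s['R']);t=np.array(s['t'])
    p=cv2.undistortPoints(np.array(uv,float).reshape(-1,1,2),K,d).reshape(-1,2)
    r=np.c_[p,np.ones(len(p))]@R; c=-R.T@t
    return c+r*((z-c[2])/r[:,2])[:,None]
def w2px(s,X):
    R=np.array(s['R']);return cv2.projectPoints(np.array(X,float).reshape(-1,1,3),cv2.Rodrigues(R)[0],np.array(s['t'],float),np.array(s['intrinsics']),np.array(s['distortion'],float))[0].reshape(-1,2)
def rel(target,yaw=None):
    "shift and turn (scaled) from present pose to target, tool down; yaw of tool y-axis line in deg"
    o=ctrl.get_obs();M=Ro.from_euler('xyz',o['orientation'],degrees=True)
    d=M.inv().apply(np.array(target)-o['tool_pos'])/0.1
    print('pos',np.round(o['tool_pos'],4),'rpy',np.round(o['orientation'],1),'delta',np.round(d,3))
E
python3 - <<'E'
from h import *
for n in('scene','side','wrist'):
    s=snap(n,n+'0.png');R=np.array(s['R']);print(n,np.round(-R.T@s['t'],3),np.round(R[2],2))
print(ctrl.get_obs())
E
```

```text
scene [ 1.67  -0.516  1.501] [-0.59  0.27 -0.76]
side [ 0.08  -0.589  1.039] [ 0.41  0.49 -0.77]
wrist [0.255 0.631 0.383] [-0.29  0.08 -0.95]
{'clock': 0.15, 'joint_pos': array([ 9.12799769e+01,  2.05820395e+01,  6.45287948e-01, -1.37394758e-02,
       -7.01359432e+01, -1.65060274e+01]), 'qvel': array([ 0.07849061, -0.14699328,  0.28150526,  0.21991171,  0.05454409,
       -0.06864121]), 'tau': array([-1.39976462e-03, -5.83273637e+01,  2.93290275e+01,  7.00123474e+00,
        8.72053293e-03, -1.20256709e-04]), 'tool_pos': array([0.17722277, 0.65096148, 0.24783626]), 'orientation': array([ 1.79926631e+02, -8.27012067e-03, -1.52307219e+01]), 'force': array([ 0.16557218, -0.33458463,  0.6728037 ]), 'moment': array([ 0.02316662, -0.04938185,  0.02844289]), 'gripper_force': 0.0, 'opening': 0.08785280482997132}
```

View pics/scene0.png

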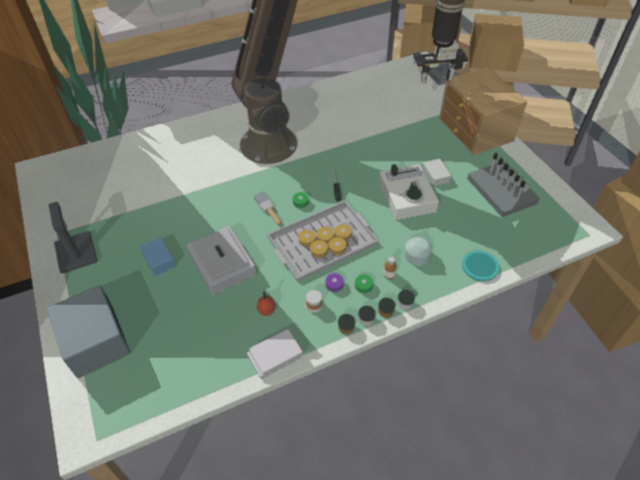

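View pics/side0.png

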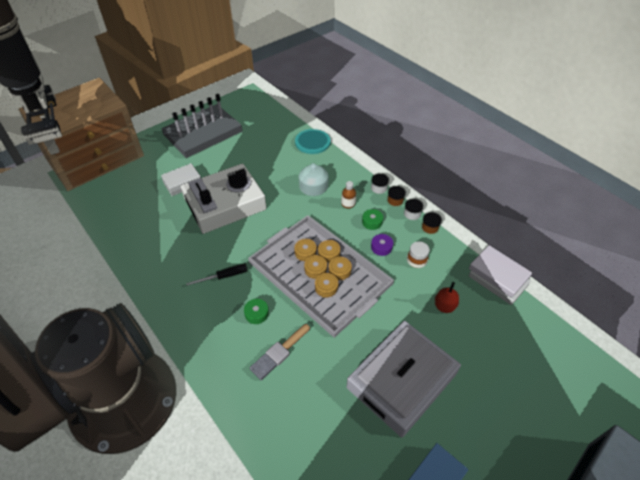

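The scene view shows the cream dryer at (410,190) with the slide at (394,170) and the knob at (414,192). The tray at (323,240) holds five brass barrels. The green (300,200; 364,283) and purple (335,282) drums outside the tray are look-alikes, so only the five brass drums inside fit the description. The metal cleaner is at (220,258). I'll enlarge the dryer and tray to confirm.

Run:
```python
from h import *
a=cv2.imread('pics/side0.png');b=cv2.imread('pics/scene0.png')
A=cv2.resize(a[155:245,155:275],(400,300),interpolation=3);B=cv2.resize(b[150:225,370:470],(400,300),interpolation=3)
C=cv2.resize(a[210:330,240:400],(400,300),interpolation=3);D=cv2.resize(b[195:285,263:383],(400,300),interpolation=3)
cv2.imwrite('pics/crop1.png',np.vstack([np.hstack([A,B]),np.hstack([C,D])]))
```

```text
(no output)
```

View pics/crop1.png

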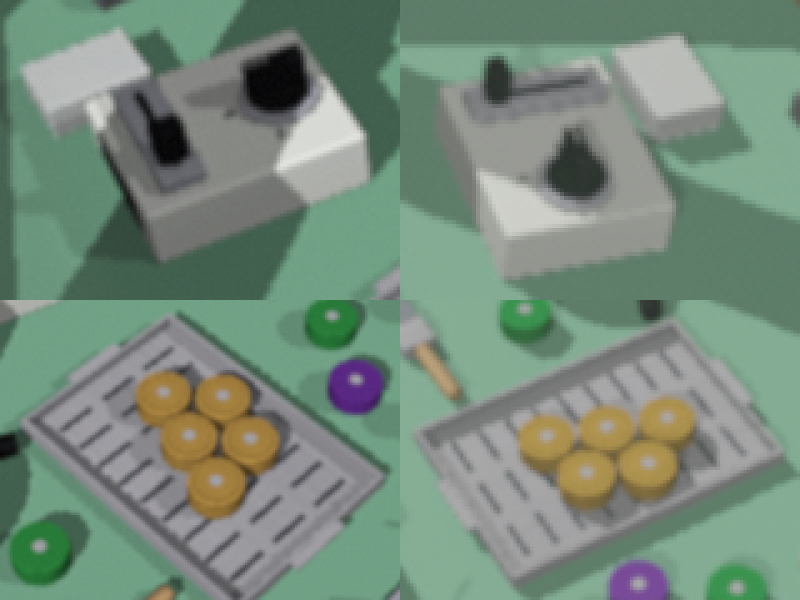

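```bash
cat >> h.py <<'E'
def fitbox(obs,lx,ly,z,x0):
    "obs: list of (snap, cornerindex, uv)"
    from scipy.optimize import least_squares
    C=np.array([[1,1],[1,-1],[-1,-1],[-1,1]])*[lx/2,ly/2]
    def f(p):
        r=[]
        for s,i,uv in obs:
            c,n=np.cos(p[2]),np.sin(p[2]);q=[p[0]+c*C[i][0]-n*C[i][1],p[1]+n*C[i][0]+c*C[i][1],z]
            r+=list((w2px(s,[q])[0]-uv))
        return r
    o=least_squares(f,x0);return o.x,np.abs(o.fun).max()
E
python3 - <<'E'
from h import *
a=snap('side');b=snap('scene')
d=[(b,3,(420,165)),(b,2,(380,172)),(b,0,(438.25,201.25)),(b,1,(396.25,209.5)),
   (a,0,(242,163.4)),(a,1,(264.5,195.5)),(a,2,(201.5,220))]
p,e=fitbox(d,.2,.16,.06,[.6,.3,0]);print('dryer',p,e)
for q in[(.052,0),(-.058,0)]:
    c,n=np.cos(p[2]),np.sin(p[2]);print(p[0]+c*q[0]-n*q[1],p[1]+n*q[0]+c*q[1])
t=[(b,2,(267.5,235.5)),(b,3,(344,201.6)),(b,0,(378,241.5)),(b,1,(297.5,279.9)),(a,0,(310,216)),(a,1,(394,280)),(a,3,(248.8,260))]
p,e=fitbox(t,.22,.32,.02,[.6,0,0]);print('tray',p,e)
B=np.array([(163,83),(223,81),(188,122),(250,139),(216,180)])/2.5+[240,210]
print(px2w(a,B,.031).round(3))
B=np.array([(146,137),(206,111),(267,104),(187,173),(248,163)])/3.333+[263,195]
print(px2w(b,B,.031).round(3))
# slide top
print('slide',px2w(a,np.array([[167,120]])/3.333+155,.114),px2w(b,np.array([[97,65]])/4+[370,150],.114))
rel([0.6,0.3,.25])
E
```

```text
dryer [ 0.50009709  0.35971066 -0.17891586] 2.2391037098059883
0.5512670237498806 0.3504565957250822
0.4430229309623444 0.3700325088992682
tray [ 0.55871195 -0.01639228  0.09872737] 1.8804938064662906
[[ 0.575  0.07   0.031]
 [ 0.627  0.031  0.031]
 [ 0.563  0.012  0.031]
 [ 0.598 -0.047  0.031]
 [ 0.538 -0.064  0.031]]
[[ 0.537 -0.062  0.031]
 [ 0.531  0.009  0.031]
 [ 0.549  0.071  0.031]
 [ 0.598 -0.044  0.031]
 [ 0.613  0.018  0.031]]
slide [[0.43812436 0.3337983  0.114     ]] [[0.43326019 0.33329244 0.114     ]]
pos [0.1773 0.6511 0.2481] rpy [180.   -0.  -15.2] delta [ 5.001  2.277 -0.017]
```

The enlarged crop confirms five brass drums in the tray and the coloured look-alikes outside it. The black slide block sits at the right end of its track, and the knob bar lies along the dryer's x. Next I move over the knob.

```bash
R='x'
python3 -m creep '[{"grip":0,"delta_pos":[0.45,0.2,0],"rotation":[0,0,0]},{"grip":0,"delta_pos":[0.9,0.4,0],"rotation":[0,0,0]},{"grip":0,"delta_pos":[0.9,0.4,0],"rotation":[0,0,0]}]'
python3 -m creep '[{"grip":0,"delta_pos":[0.45,0.2,0],"rotation":[0,0,0]},{"grip":0,"delta_pos":[0.9,0.4,0],"rotation":[0,0,0]},{"grip":0,"delta_pos":[0.9,0.4,0],"rotation":[0,0,0]}]' >/dev/null
python3 -m creep '[{"grip":0,"delta_pos":[0.45,0.2,0],"rotation":[0,0,0]},{"grip":0,"delta_pos":[0.9,0.4,0],"rotation":[0,0,0]},{"grip":0,"delta_pos":[0.9,0.4,0],"rotation":[0,0,0]}]' >/dev/null
python3 -m creep '[{"grip":0,"delta_pos":[0.45,0.2,0],"rotation":[0,0,0]},{"grip":0,"delta_pos":[0.9,0.4,0],"rotation":[0,0,0]},{"grip":0,"delta_pos":[0.9,0.4,0],"rotation":[0,0,0]}]' >/dev/null
python3 -m creep '[{"grip":0,"delta_pos":[0.45,0.2,0],"rotation":[0,0,0]},{"grip":0,"delta_pos":[0.8,0.32,0],"rotation":[0,0,-0.055]},{"grip":0,"delta_pos":[0.8,0.32,0],"rotation":[0,0,-0.055]},{"grip":0,"delta_pos":[0.8,0.32,0],"rotation":[0,0,-0.055]}]'
python3 - <<'E'
from h import *
rel([0.5513,.3505,.102]);s=snap('wrist','w1.png')
print(w2px(s,[[.5513,.3505,.107],[.5513,.3505,.096],[.443,.370,.06],[.438,.334,.114]]))
E
```

```text
clock: 0.55
tool_pos: [0.2568, 0.5858, 0.2489]
orientation: [180.0, -0.0, -15.4]
force: [-0.9, -0.5, -0.1]
opening: 0.0876
gripper_force: 0.0
clock: 1.85
tool_pos: [0.5517, 0.3501, 0.2481]
orientation: [180.0, 0.0, -10.4]
force: [0.1, 1.0, 0.8]
opening: 0.0878
gripper_force: 0.0
pos [0.5517 0.3501 0.2481] rpy [180.    0.  -10.4] delta [-0.004 -0.003  1.461]
[[322.3030404  232.24216295]
 [322.25736066 227.77970501]
 [322.50473027 341.63312937]
 [372.75996629 378.37756834]]
```

View pics/w1.png

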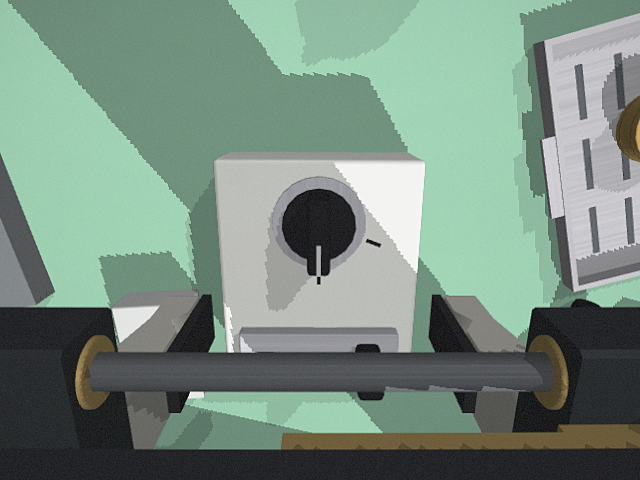

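The wrist view shows the knob disc centred near (319,224), with the bar aligned to the tool axis. The slide block is at (370,370).

Run:
```python
from h import *
s=snap('wrist');im=s['color'].astype(int)
m=(im.sum(2)<130).astype(np.uint8);m[300:]=0;m[:,:240]=0;m[:,400:]=0
n,l,st,c=cv2.connectedComponentsWithStats(m);k=1+st[1:,4].argmax();print(st[k],c[k])
x,y,w,h,_=st[k]
L=px2w(s,[[x,y+h/2],[x+w,y+h/2],[x+w/2,y]],.074);print(L)
# axis from disc: fit circle from dark left/right/top edge
p=px2w(s,[[x+w/2,y]],.074)[0];ax=np.array([np.cos(np.radians(-10.4)),np.sin(np.radians(-10.4)),0]);k=p-ax*.028;print('knob',k);rel([k[0],k[1],.102])
```

```text
[ 283  188   73   86 4216] [318.89421252 225.39587287]
[[0.54745869 0.38131963 0.074     ]
 [0.5376872  0.3278423  0.074     ]
 [0.57435839 0.34873708 0.074     ]]
knob [0.54681839 0.35379161 0.074     ]
pos [0.5508 0.351  0.2484] rpy [180.    0.  -10.3] delta [-0.044 -0.02   1.464]
```

```bash
python3 -m creep '[{"grip":0,"delta_pos":[-0.04,-0.02,0.3],"rotation":[0,0,0]},{"grip":0,"delta_pos":[-0.04,-0.02,0.65],"rotation":[0,0,0]},{"grip":0,"delta_pos":[-0.04,-0.02,1.0],"rotation":[0,0,0]},{"grip":0,"delta_pos":[-0.04,-0.02,1.0],"rotation":[0,0,0]}]'
python3 -m creep '[{"grip":0,"delta_pos":[0,0,0.2],"rotation":[0,0,0]},{"grip":0,"delta_pos":[0,0,0.35],"rotation":[0,0,0]},{"grip":0,"delta_pos":[0,0,0.46],"rotation":[0,0,0]},{"grip":0,"delta_pos":[0,0,0.46],"rotation":[0,0,0]}]'
python3 -m creep '[{"grip":1,"delta_pos":[0,0,0],"rotation":[0,0,0]},{"grip":1,"delta_pos":[0,0,0],"rotation":[0,0,0]},{"grip":1,"delta_pos":[0,0,0],"rotation":[0,0,0]},{"grip":1,"delta_pos":[0,0,0],"rotation":[0,0,0]},{"grip":1,"delta_pos":[0,0,0],"rotation":[0,0,0]}]'
```

```text
clock: 2.35
tool_pos: [0.5445, 0.3521, 0.1438]
orientation: [179.6, 0.3, -10.3]
force: [0.7, -0.7, -1.0]
opening: 0.0876
gripper_force: 0.0
clock: 2.75
tool_pos: [0.5473, 0.3534, 0.1024]
orientation: [179.9, 0.0, -10.2]
force: [-0.5, 0.4, -0.2]
opening: 0.0876
gripper_force: 0.0
clock: 3.25
tool_pos: [0.548, 0.3531, 0.1029]
orientation: [-180.0, -0.0, -10.3]
force: [-0.3, 1.0, 0.0]
opening: 0.0529
gripper_force: 0.0
```

```bash
for i in 1 2; do python3 -m creep '[{"grip":1,"delta_pos":[0,0,0],"rotation":[0,0,0]},{"grip":1,"delta_pos":[0,0,0],"rotation":[0,0,0]},{"grip":1,"delta_pos":[0,0,0],"rotation":[0,0,0]},{"grip":1,"delta_pos":[0,0,0],"rotation":[0,0,0]}]'; done
```

```text
clock: 3.65
tool_pos: [0.5478, 0.3531, 0.1025]
orientation: [180.0, 0.0, -10.3]
force: [-0.9, 0.3, -0.3]
opening: 0.0209
gripper_force: 0.0
clock: 4.05
tool_pos: [0.5478, 0.3529, 0.1025]
orientation: [180.0, 0.0, -10.3]
force: [-0.8, -0.9, 0.9]
opening: 0.0158
gripper_force: 30.0
```

```bash
python3 -m creep '[{"grip":1,"delta_pos":[0,0,0],"rotation":[0,0,-0.08]},{"grip":1,"delta_pos":[0,0,0],"rotation":[0,0,-0.16]},{"grip":1,"delta_pos":[0,0,0],"rotation":[0,0,-0.24]},{"grip":1,"delta_pos":[0,0,0],"rotation":[0,0,-0.32]},{"grip":1,"delta_pos":[0,0,0],"rotation":[0,0,-0.4]}]'
python3 -m creep '[{"grip":1,"delta_pos":[0,0,0],"rotation":[0,0,-0.08]},{"grip":1,"delta_pos":[0,0,0],"rotation":[0,0,-0.16]},{"grip":1,"delta_pos":[0,0,0],"rotation":[0,0,-0.24]},{"grip":1,"delta_pos":[0,0,0],"rotation":[0,0,-0.32]},{"grip":1,"delta_pos":[0,0,0],"rotation":[0,0,-0.39]}]'
python3 -m creep '[{"grip":1,"delta_pos":[0,0,0],"rotation":[0,0,0]},{"grip":1,"delta_pos":[0,0,0],"rotation":[0,0,0]},{"grip":1,"delta_pos":[0,0,0],"rotation":[0,0,0]}]'; python3 -c "
from h import *;print(ctrl.get_obs()['moment'],ctrl.get_obs()['joint_pos'])"
```

```text
clock: 4.55
tool_pos: [0.5478, 0.3531, 0.1025]
orientation: [-180.0, 0.0, 26.0]
force: [-0.4, -0.3, -0.4]
opening: 0.0159
gripper_force: 30.0
clock: 5.05
tool_pos: [0.5477, 0.3532, 0.1025]
orientation: [-180.0, 0.0, 61.1]
force: [-0.8, -0.2, 1.6]
opening: 0.0159
gripper_force: 30.0
clock: 5.35
tool_pos: [0.5477, 0.3532, 0.1025]
orientation: [-180.0, 0.0, 60.7]
force: [-1.4, -0.5, 1.0]
opening: 0.0159
gripper_force: 30.0
[ 0.12610211  0.7184449  -0.12001409] [ 4.99249382e+01  2.52598656e+01 -1.25619069e+01 -1.71789235e-02
 -5.21878665e+01  1.00761041e+02]
```

```bash
python3 -m creep '[{"grip":0,"delta_pos":[0,0,0],"rotation":[0,0,0]},{"grip":0,"delta_pos":[0,0,0],"rotation":[0,0,0]},{"grip":0,"delta_pos":[0,0,0],"rotation":[0,0,0]},{"grip":0,"delta_pos":[0,0,0],"rotation":[0,0,0]},{"grip":0,"delta_pos":[0,0,0],"rotation":[0,0,0]}]'
python3 -m creep '[{"grip":0,"delta_pos":[0,0,-0.2],"rotation":[0,0,0]},{"grip":0,"delta_pos":[0,0,-0.6],"rotation":[0,0,0]},{"grip":0,"delta_pos":[0,0,-1],"rotation":[0,0,0]},{"grip":0,"delta_pos":[0,0,-1],"rotation":[0,0,0]}]'
python3 -m creep '[{"grip":0,"delta_pos":[0,0,-0.4],"rotation":[0,0,0.09]},{"grip":0,"delta_pos":[0,0,-0.8],"rotation":[0,0,0.18]},{"grip":0,"delta_pos":[0,0,-1],"rotation":[0,0,0.27]},{"grip":0,"delta_pos":[0,0,-1],"rotation":[0,0,0.36]},{"grip":0,"delta_pos":[0,0,-1],"rotation":[0,0,0.45]}]'
python3 -m creep '[{"grip":0,"delta_pos":[0,0,0],"rotation":[0,0,0.09]},{"grip":0,"delta_pos":[0,0,0],"rotation":[0,0,0.12]},{"grip":0,"delta_pos":[0,0,0],"rotation":[0,0,0.12]}]'
python3 - <<'E'
from h import *
rel([0.48,-.01,.34])
E
```

```text
clock: 5.85
tool_pos: [0.5479, 0.3531, 0.1026]
orientation: [180.0, -0.0, 60.8]
force: [-0.8, -0.0, 0.5]
opening: 0.0504
gripper_force: 0.0
clock: 6.25
tool_pos: [0.5504, 0.3551, 0.2093]
orientation: [179.8, -0.5, 60.9]
force: [0.3, -0.8, -0.0]
opening: 0.0819
gripper_force: 0.0
clock: 6.75
tool_pos: [0.548, 0.3534, 0.3036]
orientation: [-179.9, -0.1, 20.0]
force: [0.9, -0.9, -0.1]
opening: 0.0877
gripper_force: 0.0
clock: 7.05
tool_pos: [0.5478, 0.3531, 0.3024]
orientation: [-180.0, 0.0, 9.5]
force: [0.5, 0.6, -0.4]
opening: 0.0876
gripper_force: 0.0
pos [0.5478 0.3531 0.3024] rpy [-180.     0.     9.5] delta [-1.267  3.47  -0.376]
```

```bash
for i in 1 2 3 ; do python3 -m creep '[{"grip":0,"delta_pos":[-0.18,0.45,-0.05],"rotation":[0,0,0]},{"grip":0,"delta_pos":[-0.36,0.9,-0.1],"rotation":[0,0,0]},{"grip":0,"delta_pos":[-0.36,0.9,-0.1],"rotation":[0,0,0]}]' >/dev/null; done
python3 -m creep '[{"grip":0,"delta_pos":[-0.18,0.45,-0.05],"rotation":[0,0,0]},{"grip":0,"delta_pos":[-0.18,0.77,-0.08],"rotation":[0,0,0]},{"grip":0,"delta_pos":[-0.18,0.77,-0.08],"rotation":[0,0,0]},{"grip":0,"delta_pos":[-0.18,0.77,-0.08],"rotation":[0,0,0]}]'
python3 - <<'E'
from h import *
snap('wrist','w2.png')
E
```

```text
clock: 8.35
tool_pos: [0.4812, -0.0101, 0.3405]
orientation: [-180.0, -0.0, 9.5]
force: [-0.5, 1.3, -0.6]
opening: 0.0877
gripper_force: 0.0
```

View pics/w2.png

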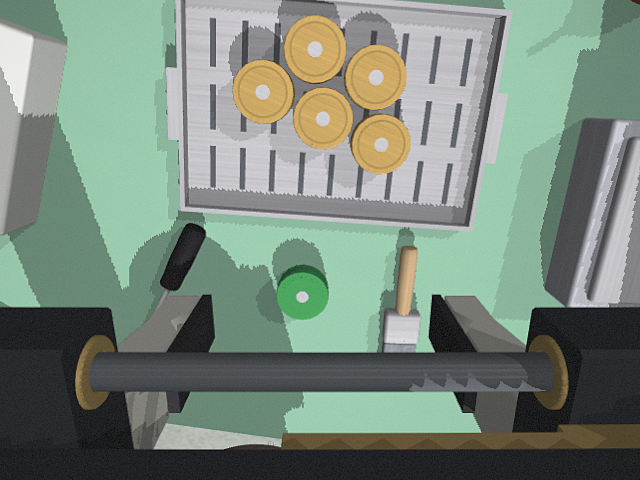

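The wrist view shows the tray with exactly five brass barrels, all flat. Their centres are at (315,48), (376,77), (263,92), (323,119) and (381,145). The green look-alike at (302,295) is outside the tray.

```bash
cat >> h.py <<'E'
def barrels(s,rmax=40):
    im=cv2.cvtColor(s['color'],cv2.COLOR_RGB2HSV)
    m=cv2.inRange(im,(12,90,90),(28,255,255))
    g=cv2.cvtColor(s['color'],cv2.COLOR_RGB2GRAY)
    mk=cv2.inRange(im,(0,0,150),(180,60,255))
    n,l,st,c=cv2.connectedComponentsWithStats(mk);o=[]
    for i in range(1,n):
        x,y,w,h,a=st[i]
        if 40<a<900 and .7<w/h<1.4 and y+h<300:
            r=max(w,h);ring=[m[int(np.clip(c[i][1]+1.1*r*np.sin(t),0,479)),int(np.clip(c[i][0]+1.1*r*np.cos(t),0,639))]>0 for t in np.linspace(0,6.28,16)]
            if np.mean(ring)>.7:o.append(c[i])
    return np.array(o)
TR=None
def totray(P,T):
    c,s=np.cos(T[2]),np.sin(T[2]);d=P[:,:2]-T[:2];return d@np.array([[c,-s],[s,c]])
def toworld(q,T):
    c,s=np.cos(T[2]),np.sin(T[2]);return np.array(q)@np.array([[c,s],[-s,c]])+T[:2]
E
python3 - <<'E'
from h import *
s=snap('wrist')
T,e=fitbox([(s,2,(472,231)),(s,3,(182,210)),(s,0,(178,-1)) if 0 else (s,1,(511,12))],.22,.32,.02,[.56,-.016,.1]);print('tray',T,e)
b=barrels(s);print(b.round())
P=px2w(s,b,.031);print(P.round(4));print(totray(P,T).round(4))
E
```

```text
tray [ 0.55179253 -0.01087812  0.09304474] 2.3174233648716154
[[315.  49.]
 [376.  77.]
 [263.  91.]
 [323. 118.]
 [381. 144.]]
[[ 0.6105  0.0194  0.031 ]
 [ 0.5953 -0.0427  0.031 ]
 [ 0.564   0.0637  0.031 ]
 [ 0.5487  0.0014  0.031 ]
 [ 0.5336 -0.0608  0.031 ]]
[[ 0.0612  0.0247]
 [ 0.0403 -0.0357]
 [ 0.0191  0.0732]
 [-0.0019  0.0125]
 [-0.0228 -0.048 ]]
```

Run:
```python
from h import *
s=snap('wrist')
c=s['color'];K=cv2.resize(np.vstack([np.hstack([c[190:240,160:220],c[190:240,440:500]]),np.hstack([c[0:50,160:220],c[0:50,470:530]])]),(720,600),interpolation=0)
cv2.imwrite('pics/corn.png',K[:,:,::-1])
```

```text
(no output)
```

View pics/corn.png

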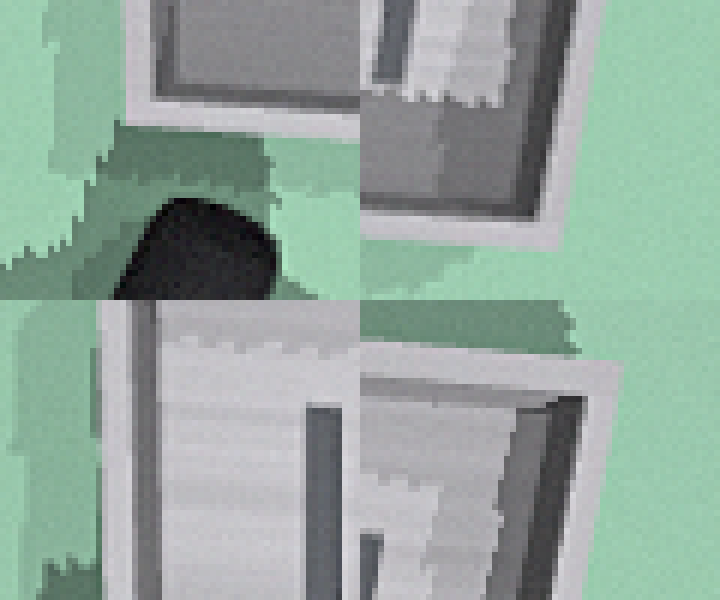

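The zoomed corners put the tray's outer rim at (181.2,210), (473.3,231.7) and (513.8,10.5), with the inner rim just inside it.

Run:
```python
from h import *
s=snap('wrist')
o=[(181.2,210),(473.3,231.7),(513.8,10.5)];i=[(186.2,206.3),(469.5,226.3),(508,16)]
print(fitbox([(s,k,u) for k,u in zip((3,2,1),o)],.22,.32,.02,[.56,-.01,.1]))
T,e=fitbox([(s,k,u) for k,u in zip((3,2,1),i)],.21,.31,.02,[.56,-.01,.1]);print(T,e)
T,e=fitbox([(s,k,u) for k,u in zip((3,2,1),o)],.22,.32,.02,[.56,-.01,.1])
open('T.txt','w').write(repr(list(T)))
P=px2w(s,barrels(s),.031);print(P.round(4),totray(P,T).round(3))
print(px2w(s,o,.02).round(3))
def g(name,q,u):
    w=toworld([q],T)[0];th=np.degrees(T[2])+u+90
    print(name,w.round(4),'yaw',th.round(1),(th-180).round(1))
for n,q in dict(C=(-.045,.1),E=(-.045,-.1),A=(.045,.1),B=(.045,-.1)).items():g(n,q,0)
```

```text
(array([ 0.55250097, -0.01152242,  0.09203749]), np.float64(0.6606219725126721))
[ 0.55245683 -0.01176154  0.09311546] 0.8035001288428987
[[ 0.6103  0.0193  0.031 ]
 [ 0.5952 -0.0428  0.031 ]
 [ 0.564   0.0636  0.031 ]
 [ 0.5488  0.0014  0.031 ]
 [ 0.5337 -0.0608  0.031 ]] [[ 0.06   0.025]
 [ 0.04  -0.035]
 [ 0.018  0.074]
 [-0.003  0.013]
 [-0.023 -0.047]]
[[ 0.429  0.137  0.02 ]
 [ 0.458 -0.181  0.02 ]
 [ 0.676 -0.16   0.02 ]]
C [0.4985 0.0839] yaw 95.3 -84.7
E [ 0.5169 -0.1152] yaw 95.3 -84.7
A [0.5881 0.0922] yaw 95.3 -84.7
B [ 0.6065 -0.107 ] yaw 95.3 -84.7
```

```bash
python3 -m creep '[{"grip":0,"delta_pos":[0.2,-0.12,0.2],"rotation":[0,0,0.09]},{"grip":0,"delta_pos":[0.4,-0.24,0.4],"rotation":[0,0,0.18]},{"grip":0,"delta_pos":[0.6,-0.36,0.6],"rotation":[0,0,0.27]},{"grip":0,"delta_pos":[0.8,-0.48,0.8],"rotation":[0,0,0.36]},{"grip":0,"delta_pos":[0.94,-0.59,1],"rotation":[0,0,0.45]}]' >/dev/null
python3 -m creep '[{"grip":0,"delta_pos":[0,0,0.2],"rotation":[0,0,0.09]},{"grip":0,"delta_pos":[0,0,0.4],"rotation":[0,0,0.18]},{"grip":0,"delta_pos":[0,0,0.6],"rotation":[0,0,0.27]},{"grip":0,"delta_pos":[0,0,0.8],"rotation":[0,0,0.36]},{"grip":0,"delta_pos":[0,0,1],"rotation":[0,0,0.45]}]' >/dev/null
python3 -m creep '[{"grip":0,"delta_pos":[0,0,0],"rotation":[0,0,0.09]},{"grip":0,"delta_pos":[0,0,0],"rotation":[0,0,0.147]},{"grip":0,"delta_pos":[0,0,0],"rotation":[0,0,0.147]}]'
python3 -c "
from h import *
rel([.564,.0636,.036]);rel([.4985,.0839,.036])"
```

```text
clock: 9.85
tool_pos: [0.5639, 0.0647, 0.1401]
orientation: [180.0, -0.0, -84.7]
force: [0.5, 0.7, 0.4]
opening: 0.0876
gripper_force: 0.0
pos [0.5639 0.0647 0.1401] rpy [180.   -0.  -84.7] delta [ 1.100e-02 -1.000e-03  1.041e+00]
pos [0.5639 0.0647 0.1401] rpy [180.   -0.  -84.7] delta [-0.252  0.632  1.041]
```

```bash
python3 -m creep '[{"grip":0,"delta_pos":[0.01,0,0.3],"rotation":[0,0,0]},{"grip":0,"delta_pos":[0.01,0,0.6],"rotation":[0,0,0]},{"grip":0,"delta_pos":[0.01,0,0.85],"rotation":[0,0,0]},{"grip":0,"delta_pos":[0.01,0,1],"rotation":[0,0,0]},{"grip":0,"delta_pos":[0.01,0,1],"rotation":[0,0,0]}]'
python3 -m creep '[{"grip":0,"delta_pos":[0,0,0.05],"rotation":[0,0,0]},{"grip":1,"delta_pos":[0,0,0.05],"rotation":[0,0,0]},{"grip":1,"delta_pos":[0,0,0.05],"rotation":[0,0,0]},{"grip":1,"delta_pos":[0,0,0.05],"rotation":[0,0,0]},{"grip":1,"delta_pos":[0,0,0.05],"rotation":[0,0,0]}]'
python3 -m creep '[{"grip":1,"delta_pos":[0,0,0],"rotation":[0,0,0]},{"grip":1,"delta_pos":[0,0,0],"rotation":[0,0,0]},{"grip":1,"delta_pos":[0,0,0],"rotation":[0,0,0]}]'
```

```text
clock: 10.35
tool_pos: [0.5626, 0.0628, 0.0384]
orientation: [179.8, -0.1, -84.5]
force: [-0.4, -0.0, -0.7]
opening: 0.0876
gripper_force: 0.0
clock: 10.85
tool_pos: [0.5643, 0.0629, 0.0362]
orientation: [-179.9, 0.0, -84.7]
force: [0.4, -0.4, 0.2]
opening: 0.0611
gripper_force: 0.2
clock: 11.15
tool_pos: [0.5644, 0.0629, 0.0362]
orientation: [-179.9, 0.0, -84.7]
force: [-0.7, -0.2, 6.4]
opening: 0.0598
gripper_force: 30.0
```

```bash
python3 -m creep '[{"grip":1,"delta_pos":[0,0,-0.3],"rotation":[0,0,0]},{"grip":1,"delta_pos":[0,0,-0.6],"rotation":[0,0,0]},{"grip":1,"delta_pos":[-0.12,0.32,-0.6],"rotation":[0,0,0]},{"grip":1,"delta_pos":[-0.25,0.63,-0.6],"rotation":[0,0,0]},{"grip":1,"delta_pos":[-0.25,0.63,-0.6],"rotation":[0,0,0]}]'
python3 -m creep '[{"grip":1,"delta_pos":[0,0,0],"rotation":[0,0,0]},{"grip":1,"delta_pos":[0,0,0.25],"rotation":[0,0,0]},{"grip":1,"delta_pos":[0,0,0.45],"rotation":[0,0,0]},{"grip":1,"delta_pos":[0,0,0.59],"rotation":[0,0,0]},{"grip":1,"delta_pos":[0,0,0.59],"rotation":[0,0,0]}]'
python3 -m creep '[{"grip":0.2,"delta_pos":[0,0,0],"rotation":[0,0,0]},{"grip":0.2,"delta_pos":[0,0,0],"rotation":[0,0,0]},{"grip":0.2,"delta_pos":[0,0,0],"rotation":[0,0,0]},{"grip":0.2,"delta_pos":[0,0,-0.4],"rotation":[0,0,0]},{"grip":0.2,"delta_pos":[0,0,-0.8],"rotation":[0,0,0]}]'
python3 -c "
from h import *
rel([.5337,-.0608,.076])"
```

```text
clock: 11.65
tool_pos: [0.4951, 0.0815, 0.0953]
orientation: [179.9, 0.0, -84.7]
force: [0.9, -0.4, -1.2]
opening: 0.0594
gripper_force: 30.0
clock: 12.15
tool_pos: [0.4992, 0.0814, 0.0349]
orientation: [179.9, -0.1, -84.7]
force: [-0.3, -0.6, -1.3]
opening: 0.0591
gripper_force: 30.0
clock: 12.65
tool_pos: [0.4984, 0.0814, 0.117]
orientation: [179.9, -0.1, -84.7]
force: [1.8, 1.0, -0.5]
opening: 0.07
gripper_force: 0.0
pos [0.4984 0.0814 0.117 ] rpy [ 1.799e+02 -1.000e-01 -8.470e+01] delta [ 1.448 -0.222  0.412]
```

```bash
python3 -m creep '[{"grip":0,"delta_pos":[0.45,-0.07,0],"rotation":[0,0,0]},{"grip":0,"delta_pos":[0.95,-0.15,0],"rotation":[0,0,0]},{"grip":0,"delta_pos":[0.95,-0.15,0],"rotation":[0,0,0]}]' >/dev/null
python3 -m creep '[{"grip":0,"delta_pos":[0.2,-0.07,0],"rotation":[0,0,0.09]},{"grip":0,"delta_pos":[0.5,-0.07,0],"rotation":[0,0,0.18]},{"grip":0,"delta_pos":[0.5,-0.07,0],"rotation":[0,0,0.27]},{"grip":0,"delta_pos":[0.5,-0.07,0.2],"rotation":[0,0,0.36]},{"grip":0,"delta_pos":[0.5,-0.07,0.4],"rotation":[0,0,0.45]}]' >/dev/null
python3 -m creep '[{"grip":0,"delta_pos":[0,0,0],"rotation":[0,0,0.094]},{"grip":0,"delta_pos":[0,0,0],"rotation":[0,0,0.094]},{"grip":0,"delta_pos":[0,0,0],"rotation":[0,0,0.094]}]'
python3 -c "
from h import *
rel([.5337,-.0608,.036]);rel([.5169,-.1152,.036])"
```

```text
clock: 13.75
tool_pos: [0.5347, -0.0602, 0.077]
orientation: [-180.0, 0.0, -133.4]
force: [-0.4, 0.2, 0.2]
opening: 0.0878
gripper_force: 0.0
pos [ 0.5347 -0.0602  0.077 ] rpy [-180.     0.  -133.4] delta [0.011 0.003 0.41 ]
pos [ 0.5347 -0.0602  0.077 ] rpy [-180.     0.  -133.4] delta [ 0.522 -0.248  0.41 ]
```

```bash
python3 -m creep '[{"grip":0,"delta_pos":[0.01,0,0.2],"rotation":[0,0,0]},{"grip":0,"delta_pos":[0.01,0,0.41],"rotation":[0,0,0]},{"grip":0,"delta_pos":[0.01,0,0.41],"rotation":[0,0,0]},{"grip":1,"delta_pos":[0.01,0,0.41],"rotation":[0,0,0]},{"grip":1,"delta_pos":[0.01,0,0.41],"rotation":[0,0,0]}]'
python3 -m creep '[{"grip":1,"delta_pos":[0,0,0],"rotation":[0,0,0]},{"grip":1,"delta_pos":[0,0,0],"rotation":[0,0,0]},{"grip":1,"delta_pos":[0,0,0],"rotation":[0,0,0]},{"grip":1,"delta_pos":[0,0,0],"rotation":[0,0,0]}]'
python3 -m creep '[{"grip":1,"delta_pos":[0,0,-0.3],"rotation":[0,0,0]},{"grip":1,"delta_pos":[0,0,-0.6],"rotation":[0,0,0]},{"grip":1,"delta_pos":[0.25,-0.12,-0.6],"rotation":[0,0,0]},{"grip":1,"delta_pos":[0.51,-0.25,-0.6],"rotation":[0,0,0]},{"grip":1,"delta_pos":[0.51,-0.25,-0.6],"rotation":[0,0,0]}]'
python3 -m creep '[{"grip":1,"delta_pos":[0,0,0],"rotation":[0,0,0]},{"grip":1,"delta_pos":[0,0,0.25],"rotation":[0,0,0]},{"grip":1,"delta_pos":[0,0,0.45],"rotation":[0,0,0]},{"grip":1,"delta_pos":[0,0,0.59],"rotation":[0,0,0]},{"grip":1,"delta_pos":[0,0,0.59],"rotation":[0,0,0]}]'
python3 -m creep '[{"grip":0.2,"delta_pos":[0,0,0],"rotation":[0,0,0]},{"grip":0.2,"delta_pos":[0,0,0],"rotation":[0,0,0]},{"grip":0.2,"delta_pos":[0,0,0],"rotation":[0,0,0]},{"grip":0.2,"delta_pos":[0,0,-0.4],"rotation":[0,0,0]},{"grip":0.2,"delta_pos":[0,0,-0.8],"rotation":[0,0,0]}]'
python3 -c "
from h import *
rel([.5952,-.0428,.076])"
```

```text
clock: 14.25
tool_pos: [0.5345, -0.061, 0.0368]
orientation: [-179.9, 0.1, -133.6]
force: [0.2, 0.1, 0.6]
opening: 0.0771
gripper_force: 0.0
clock: 14.65
tool_pos: [0.5342, -0.0611, 0.0364]
orientation: [-179.9, 0.1, -133.6]
force: [-0.3, 0.3, 7.2]
opening: 0.0592
gripper_force: 30.0
clock: 15.15
tool_pos: [0.5146, -0.1173, 0.0954]
orientation: [179.9, -0.0, -133.8]
force: [0.6, -0.1, -2.6]
opening: 0.0587
gripper_force: 30.0
clock: 15.65
tool_pos: [0.516, -0.1147, 0.0351]
orientation: [179.9, -0.1, -133.6]
force: [0.3, -0.6, -1.9]
opening: 0.0592
gripper_force: 30.0
clock: 16.15
tool_pos: [0.5157, -0.1154, 0.117]
orientation: [179.9, -0.1, -133.7]
force: [2.0, 0.2, -0.5]
opening: 0.07
gripper_force: 0.0
pos [ 0.5157 -0.1154  0.117 ] rpy [ 1.799e+02 -1.000e-01 -1.337e+02] delta [-1.075 -0.075  0.407]
```

```bash
python3 -m creep '[{"grip":0.12,"delta_pos":[-0.3,-0.02,0],"rotation":[0,0,-0.09]},{"grip":0.12,"delta_pos":[-0.7,-0.05,0],"rotation":[0,0,-0.18]},{"grip":0.12,"delta_pos":[-1,-0.07,0],"rotation":[0,0,-0.27]},{"grip":0.12,"delta_pos":[-1,-0.07,0],"rotation":[0,0,-0.36]},{"grip":0.12,"delta_pos":[-1,-0.07,0],"rotation":[0,0,-0.45]}]' >/dev/null
python3 -m creep '[{"grip":0.12,"delta_pos":[0,0,0.2],"rotation":[0,0,-0.094]},{"grip":0.12,"delta_pos":[0,0,0.4],"rotation":[0,0,-0.094]},{"grip":0.12,"delta_pos":[0,0,0.4],"rotation":[0,0,-0.094]}]'
python3 -c "
from h import *
rel([.5952,-.0428,.036]);rel([.6065,-.107,.036])"
```

```text
clock: 16.95
tool_pos: [0.5889, -0.048, 0.0746]
orientation: [179.8, -0.0, -84.8]
force: [-0.5, -0.8, -1.0]
opening: 0.0772
gripper_force: 0.0
pos [ 0.5889 -0.048   0.0746] rpy [179.8  -0.  -84.8] delta [-0.046 -0.069  0.386]
pos [ 0.5889 -0.048   0.0746] rpy [179.8  -0.  -84.8] delta [ 0.603 -0.123  0.385]
```

```bash
python3 -m creep '[{"grip":0.12,"delta_pos":[-0.05,-0.07,0],"rotation":[0,0,0]},{"grip":0.12,"delta_pos":[-0.05,-0.07,0.2],"rotation":[0,0,0]},{"grip":0.12,"delta_pos":[-0.05,-0.07,0.39],"rotation":[0,0,0]},{"grip":0.12,"delta_pos":[-0.05,-0.07,0.39],"rotation":[0,0,0]},{"grip":1,"delta_pos":[-0.05,-0.07,0.39],"rotation":[0,0,0]}]'
python3 -m creep '[{"grip":1,"delta_pos":[0,0,0],"rotation":[0,0,0]},{"grip":1,"delta_pos":[0,0,0],"rotation":[0,0,0]},{"grip":1,"delta_pos":[0,0,0],"rotation":[0,0,0]},{"grip":1,"delta_pos":[0,0,0],"rotation":[0,0,0]}]'
python3 -m creep '[{"grip":1,"delta_pos":[0,0,-0.3],"rotation":[0,0,0]},{"grip":1,"delta_pos":[0,0,-0.6],"rotation":[0,0,0]},{"grip":1,"delta_pos":[0.32,-0.03,-0.6],"rotation":[0,0,0]},{"grip":1,"delta_pos":[0.65,-0.05,-0.6],"rotation":[0,0,0]},{"grip":1,"delta_pos":[0.65,-0.05,-0.6],"rotation":[0,0,0]}]'
python3 -m creep '[{"grip":1,"delta_pos":[0,0,0],"rotation":[0,0,0]},{"grip":1,"delta_pos":[0,0,0.25],"rotation":[0,0,0]},{"grip":1,"delta_pos":[0,0,0.45],"rotation":[0,0,0]},{"grip":1,"delta_pos":[0,0,0.59],"rotation":[0,0,0]},{"grip":1,"delta_pos":[0,0,0.59],"rotation":[0,0,0]}]'
python3 -m creep '[{"grip":0.2,"delta_pos":[0,0,0],"rotation":[0,0,0]},{"grip":0.2,"delta_pos":[0,0,0],"rotation":[0,0,0]},{"grip":0.2,"delta_pos":[0,0,0],"rotation":[0,0,0]},{"grip":0.2,"delta_pos":[0,0,-0.4],"rotation":[0,0,0]},{"grip":0.2,"delta_pos":[0,0,-0.8],"rotation":[0,0,0]}]'
python3 -c "
from h import *
rel([.6103,.0193,.076])"
```

```text
clock: 17.45
tool_pos: [0.598, -0.042, 0.0387]
orientation: [-179.9, -0.0, -84.7]
force: [0.3, -0.0, 0.5]
opening: 0.0734
gripper_force: 0.0
clock: 17.85
tool_pos: [0.5977, -0.0421, 0.0389]
orientation: [-179.9, 0.0, -84.7]
force: [-1.9, 1.1, 6.1]
opening: 0.0594
gripper_force: 30.0
clock: 18.35
tool_pos: [0.6083, -0.1092, 0.0981]
orientation: [-180.0, -0.0, -84.9]
force: [-0.6, 0.3, -2.2]
opening: 0.0591
gripper_force: 30.0
clock: 18.85
tool_pos: [0.6075, -0.1059, 0.0374]
orientation: [179.9, -0.0, -84.6]
force: [0.1, 0.5, -0.7]
opening: 0.0594
gripper_force: 30.0
clock: 19.35
tool_pos: [0.6073, -0.1066, 0.1187]
orientation: [179.8, -0.0, -84.7]
force: [1.0, -0.3, 0.4]
opening: 0.0701
gripper_force: 0.0
pos [ 0.6073 -0.1066  0.1187] rpy [179.8  -0.  -84.7] delta [-1.251 -0.147  0.427]
```

```bash
python3 -m creep '[{"grip":0.12,"delta_pos":[-0.3,-0.02,0],"rotation":[0,0,0.09]},{"grip":0.12,"delta_pos":[-0.7,-0.05,0],"rotation":[0,0,0.18]},{"grip":0.12,"delta_pos":[-1,-0.12,0],"rotation":[0,0,0.27]},{"grip":0.12,"delta_pos":[-1,-0.12,0],"rotation":[0,0,0.33]},{"grip":0.12,"delta_pos":[-1,-0.12,0],"rotation":[0,0,0.33]}]' >/dev/null
python3 -m creep '[{"grip":0.12,"delta_pos":[0,0,0],"rotation":[0,0,0.09]},{"grip":0.12,"delta_pos":[0,0,0],"rotation":[0,0,0.18]},{"grip":0.12,"delta_pos":[0,0,0],"rotation":[0,0,0.27]},{"grip":0.12,"delta_pos":[0,0,0],"rotation":[0,0,0.337]},{"grip":0.12,"delta_pos":[0,0,0],"rotation":[0,0,0.337]}]'
python3 -c "
from h import *
rel([.6103,.0193,.036]);rel([.5881,.0922,.036])"
```

```text
clock: 20.35
tool_pos: [0.6107, -0.0065, 0.1187]
orientation: [-180.0, 0.0, -144.7]
force: [-0.1, 0.6, -0.4]
opening: 0.0772
gripper_force: 0.0
pos [ 0.6107 -0.0065  0.1187] rpy [-180.     0.  -144.7] delta [-0.145  0.213  0.828]
pos [ 0.6107 -0.0065  0.1187] rpy [-180.     0.  -144.7] delta [-0.385  0.936  0.828]
```

```bash
python3 -m creep '[{"grip":0.12,"delta_pos":[-0.145,0.213,0],"rotation":[0,0,0]},{"grip":0.12,"delta_pos":[-0.145,0.213,0.3],"rotation":[0,0,0]},{"grip":0.12,"delta_pos":[-0.145,0.213,0.6],"rotation":[0,0,0]},{"grip":0.12,"delta_pos":[-0.145,0.213,0.82],"rotation":[0,0,0]},{"grip":0.12,"delta_pos":[-0.145,0.213,0.82],"rotation":[0,0,0]}]'
python3 -m creep '[{"grip":1,"delta_pos":[0,0,0],"rotation":[0,0,0]},{"grip":1,"delta_pos":[0,0,0],"rotation":[0,0,0]},{"grip":1,"delta_pos":[0,0,0],"rotation":[0,0,0]},{"grip":1,"delta_pos":[0,0,0],"rotation":[0,0,0]},{"grip":1,"delta_pos":[0,0,0],"rotation":[0,0,0]}]'
python3 -m creep '[{"grip":1,"delta_pos":[0,0,-0.3],"rotation":[0,0,0]},{"grip":1,"delta_pos":[0,0,-0.6],"rotation":[0,0,0]},{"grip":1,"delta_pos":[-0.12,0.36,-0.6],"rotation":[0,0,0]},{"grip":1,"delta_pos":[-0.24,0.72,-0.6],"rotation":[0,0,0]},{"grip":1,"delta_pos":[-0.24,0.72,-0.6],"rotation":[0,0,0]}]'
python3 -m creep '[{"grip":1,"delta_pos":[0,0,0],"rotation":[0,0,0]},{"grip":1,"delta_pos":[0,0,0.25],"rotation":[0,0,0]},{"grip":1,"delta_pos":[0,0,0.45],"rotation":[0,0,0]},{"grip":1,"delta_pos":[0,0,0.59],"rotation":[0,0,0]},{"grip":1,"delta_pos":[0,0,0.59],"rotation":[0,0,0]}]'
python3 -m creep '[{"grip":0.2,"delta_pos":[0,0,0],"rotation":[0,0,0]},{"grip":0.2,"delta_pos":[0,0,0],"rotation":[0,0,0]},{"grip":0.2,"delta_pos":[0,0,0],"rotation":[0,0,0]},{"grip":0.2,"delta_pos":[0,0,-0.4],"rotation":[0,0,0]},{"grip":0.2,"delta_pos":[0,0,-0.8],"rotation":[0,0,0]}]'
python3 -c "
from h import *
rel([.48,.01,.34])"
```

```text
clock: 20.85
tool_pos: [0.6081, 0.019, 0.0336]
orientation: [179.9, -0.3, -144.5]
force: [-0.5, 0.4, -0.5]
opening: 0.077
gripper_force: 0.0
clock: 21.35
tool_pos: [0.6113, 0.0201, 0.0381]
orientation: [-179.9, 0.1, -144.7]
force: [-0.3, -0.7, 6.3]
opening: 0.0596
gripper_force: 30.0
clock: 21.85
tool_pos: [0.5875, 0.0958, 0.0972]
orientation: [180.0, 0.1, -144.6]
force: [-0.4, 0.1, -2.2]
opening: 0.0594
gripper_force: 30.0
clock: 22.35
tool_pos: [0.5881, 0.0918, 0.0364]
orientation: [180.0, -0.1, -144.8]
force: [-0.4, -0.3, -2.4]
opening: 0.0595
gripper_force: 30.0
clock: 22.85
tool_pos: [0.5877, 0.0921, 0.1178]
orientation: [180.0, -0.2, -144.7]
force: [1.7, 0.5, 1.5]
opening: 0.0701
gripper_force: 0.0
pos [0.5877 0.0921 0.1178] rpy [ 180.    -0.2 -144.7] delta [ 1.359 -0.048 -2.218]
```

```bash
python3 -m creep '[{"grip":0,"delta_pos":[0,0,-0.4],"rotation":[0,0,-0.09]},{"grip":0,"delta_pos":[0,0,-0.9],"rotation":[0,0,-0.18]},{"grip":0,"delta_pos":[0.2,0,-1],"rotation":[0,0,-0.27]},{"grip":0,"delta_pos":[0.6,0,-1],"rotation":[0,0,-0.36]},{"grip":0,"delta_pos":[0.95,-0.05,-1],"rotation":[0,0,-0.45]}]' >/dev/null
python3 -m creep '[{"grip":0,"delta_pos":[0,0,-0.4],"rotation":[0,0,-0.09]},{"grip":0,"delta_pos":[0,0,-0.9],"rotation":[0,0,-0.18]},{"grip":0,"delta_pos":[0,0,-1],"rotation":[0,0,-0.27]},{"grip":0,"delta_pos":[0,0,-1],"rotation":[0,0,-0.36]},{"grip":0,"delta_pos":[0,0,-1],"rotation":[0,0,-0.45]}]' >/dev/null
python3 -m creep '[{"grip":0,"delta_pos":[0,0,-0.1],"rotation":[0,0,-0.09]},{"grip":0,"delta_pos":[0,0,-0.2],"rotation":[0,0,-0.18]},{"grip":0,"delta_pos":[0,0,-0.2],"rotation":[0,0,-0.27]},{"grip":0,"delta_pos":[0,0,-0.2],"rotation":[0,0,-0.36]},{"grip":0,"delta_pos":[0,0,-0.2],"rotation":[0,0,-0.45]}]' >/dev/null
python3 -m creep '[{"grip":0,"delta_pos":[0,0,0],"rotation":[0,0,-0.09]},{"grip":0,"delta_pos":[0,0,0],"rotation":[0,0,-0.143]},{"grip":0,"delta_pos":[0,0,0],"rotation":[0,0,-0.143]}]'
python3 -c "
from h import *
rel([.47,.0,.34])
s=snap('wrist','w3.png');print(totray(px2w(s,barrels(s),.031),eval(open('T.txt').read())).round(3))"
```

```text
clock: 24.65
tool_pos: [0.5135, 0.0336, 0.338]
orientation: [-180.0, -0.0, -10.3]
force: [-0.2, -0.3, -0.2]
opening: 0.0878
gripper_force: 0.0
pos [0.5135 0.0336 0.338 ] rpy [-180.    -0.   -10.3] delta [-0.368  0.408 -0.021]
[[ 0.045 -0.099]
 [ 0.043  0.1  ]
 [-0.003  0.013]
 [-0.047 -0.098]
 [-0.046  0.098]]
```

View pics/w3.png

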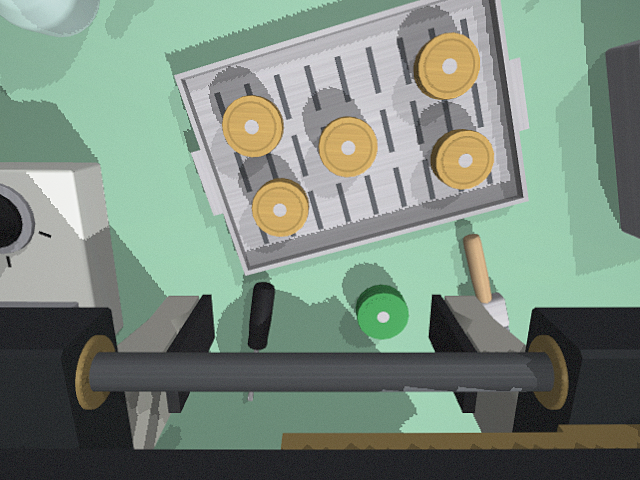

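All five barrels are flat at about (451,66), (252,126), (348,147), (465,160) and (280,209), spread at least 89 mm apart. Now the slide.

```bash
for i in 1 2 3; do python3 -m creep '[{"grip":0,"delta_pos":[-0.22,-0.47,0.15],"rotation":[0,0,0]},{"grip":0,"delta_pos":[-0.44,-0.94,0.3],"rotation":[0,0,0]},{"grip":0,"delta_pos":[-0.44,-0.94,0.4],"rotation":[0,0,0]},{"grip":0,"delta_pos":[-0.44,-0.94,0.4],"rotation":[0,0,0]}]' >/dev/null; done
python3 -c "
from h import *
rel([.433,.3364,.104])
s=snap('side','s2.png');K=s['color'][130:250,120:280];cv2.imwrite('pics/s2c.png',cv2.resize(K,(640,480),interpolation=3)[:,:,::-1])"
```

```text
pos [0.4346 0.3343 0.2165] rpy [ 1.799e+02  1.000e-01 -1.040e+01] delta [-0.018 -0.02   1.125]
```

View pics/s2c.png

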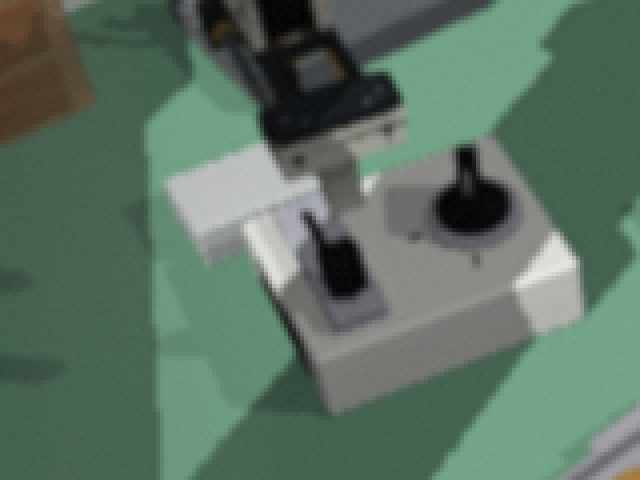

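The side view shows the knob bar turned to off and the slide block still at its shut end (345,265).

```bash
python3 -m creep '[{"grip":0,"delta_pos":[-0.02,-0.02,0.35],"rotation":[0,0,0]},{"grip":0.3,"delta_pos":[-0.02,-0.02,0.7],"rotation":[0,0,0]},{"grip":0.3,"delta_pos":[-0.02,-0.02,0.95],"rotation":[0,0,0]},{"grip":0.3,"delta_pos":[-0.02,-0.02,1],"rotation":[0,0,0]}]'
python3 -m creep '[{"grip":0.3,"delta_pos":[0,0,0.12],"rotation":[0,0,0]},{"grip":1,"delta_pos":[0,0,0.12],"rotation":[0,0,0]},{"grip":1,"delta_pos":[0,0,0.12],"rotation":[0,0,0]},{"grip":1,"delta_pos":[0,0,0.12],"rotation":[0,0,0]},{"grip":1,"delta_pos":[0,0,0.12],"rotation":[0,0,0]}]'
python3 -m creep '[{"grip":1,"delta_pos":[0,0,0],"rotation":[0,0,0]},{"grip":1,"delta_pos":[0,0,0],"rotation":[0,0,0]},{"grip":1,"delta_pos":[0,0,0],"rotation":[0,0,0]},{"grip":1,"delta_pos":[0,0,0],"rotation":[0,0,0]},{"grip":1,"delta_pos":[0,0,0],"rotation":[0,0,0]}]'
python3 -c "
from h import *
rel([.4468,.4122,.104])"
```

```text
clock: 26.35
tool_pos: [0.433, 0.3345, 0.1161]
orientation: [179.8, 0.1, -10.5]
force: [-1.4, 0.3, 0.4]
opening: 0.0691
gripper_force: 0.0
clock: 26.85
tool_pos: [0.4332, 0.3376, 0.1065]
orientation: [-179.9, -0.0, -10.4]
force: [-0.6, -1.0, 0.4]
opening: 0.0348
gripper_force: 0.0
clock: 27.35
tool_pos: [0.433, 0.3372, 0.1058]
orientation: [-180.0, -0.0, -10.4]
force: [-2.2, -1.1, 5.6]
opening: 0.02
gripper_force: 30.0
pos [0.433  0.3372 0.1058] rpy [-180.    -0.   -10.4] delta [ 0.001 -0.762  0.019]
```

```bash
python3 -m creep '[{"grip":1,"delta_pos":[0,-0.2,0],"rotation":[0,0,0]},{"grip":1,"delta_pos":[0,-0.4,0],"rotation":[0,0,0]},{"grip":1,"delta_pos":[0,-0.6,0],"rotation":[0,0,0]},{"grip":1,"delta_pos":[0,-0.72,0],"rotation":[0,0,0]},{"grip":1,"delta_pos":[0,-0.72,0],"rotation":[0,0,0]}]'
python3 -m creep '[{"grip":1,"delta_pos":[0,-0.03,0],"rotation":[0,0,0]},{"grip":1,"delta_pos":[0,-0.06,0],"rotation":[0,0,0]},{"grip":1,"delta_pos":[0,-0.06,0],"rotation":[0,0,0]},{"grip":1,"delta_pos":[0,-0.06,0],"rotation":[0,0,0]}]'
```

```text
clock: 27.85
tool_pos: [0.4466, 0.4103, 0.1059]
orientation: [-179.9, -0.1, -10.3]
force: [0.1, 1.7, 3.2]
opening: 0.0195
gripper_force: 30.0
clock: 28.25
tool_pos: [0.4471, 0.4127, 0.1059]
orientation: [179.9, -0.0, -10.4]
force: [-0.6, -4.9, 7.2]
opening: 0.0197
gripper_force: 30.0
```

```bash
python3 -m creep '[{"grip":0.4,"delta_pos":[0,0.01,0],"rotation":[0,0,0]},{"grip":0.4,"delta_pos":[0,0.01,0],"rotation":[0,0,0]},{"grip":0.4,"delta_pos":[0,0.01,0],"rotation":[0,0,0]},{"grip":0.4,"delta_pos":[0,0.01,0],"rotation":[0,0,0]},{"grip":0.4,"delta_pos":[0,0.01,0],"rotation":[0,0,0]}]'
python3 -m creep '[{"grip":0.3,"delta_pos":[0,0,-0.3],"rotation":[0,0,0]},{"grip":0.3,"delta_pos":[0,0,-0.7],"rotation":[0,0,0]},{"grip":0.3,"delta_pos":[0,0,-0.9],"rotation":[0,0,0]},{"grip":0.3,"delta_pos":[0,0,-0.9],"rotation":[0,0,0]}]' >/dev/null
python3 -m creep '[{"grip":0,"delta_pos":[0.4,0.15,0],"rotation":[0,0,-0.09]},{"grip":0,"delta_pos":[0.8,0.3,0],"rotation":[0,0,-0.18]},{"grip":0,"delta_pos":[1,0.38,0],"rotation":[0,0,-0.27]},{"grip":0,"delta_pos":[1,0.38,0],"rotation":[0,0,-0.36]},{"grip":0,"delta_pos":[1,0.38,0],"rotation":[0,0,-0.45]}]' >/dev/null
python3 -m creep '[{"grip":0,"delta_pos":[0,0,0],"rotation":[0,0,-0.09]},{"grip":0,"delta_pos":[0,0,0],"rotation":[0,0,-0.18]},{"grip":0,"delta_pos":[0,0,0],"rotation":[0,0,-0.27]},{"grip":0,"delta_pos":[0,0,0],"rotation":[0,0,-0.315]},{"grip":0,"delta_pos":[0,0,0],"rotation":[0,0,-0.315]}]'
python3 -c "
from h import *
rel([.5478,.3531,.1025])
s=snap('wrist','w4.png')"
```

```text
clock: 28.75
tool_pos: [0.4468, 0.413, 0.1054]
orientation: [180.0, 0.0, -10.4]
force: [-1.0, 0.8, -0.3]
opening: 0.0502
gripper_force: 0.0
clock: 30.15
tool_pos: [0.538, 0.3573, 0.1946]
orientation: [-180.0, 0.1, 58.5]
force: [0.4, -1.0, 0.5]
opening: 0.0872
gripper_force: 0.0
pos [0.538  0.3573 0.1946] rpy [-1.80e+02  1.00e-01  5.85e+01] delta [0.016 0.106 0.921]
```

View pics/w4.png

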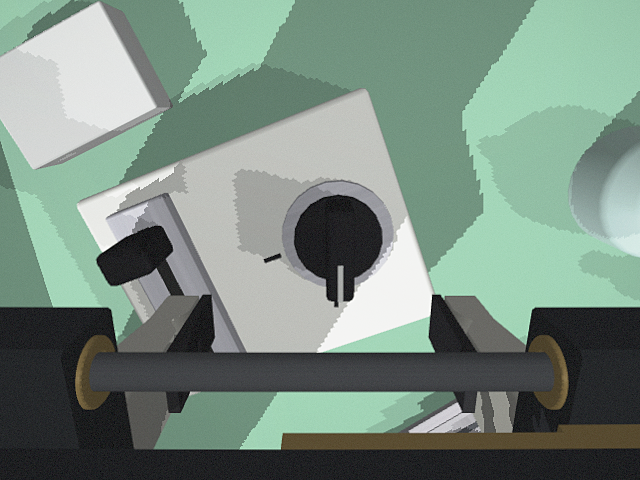

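The knob bar is in the off notch and aligned with the tool at (340,255). The slide block is at the open end of its track (135,255).

```bash
python3 -m creep '[{"grip":0,"delta_pos":[0.02,0.11,0],"rotation":[0,0,0]},{"grip":0.3,"delta_pos":[0.02,0.11,0.35],"rotation":[0,0,0]},{"grip":0.3,"delta_pos":[0.02,0.11,0.65],"rotation":[0,0,0]},{"grip":0.3,"delta_pos":[0.02,0.11,0.92],"rotation":[0,0,0]},{"grip":0.3,"delta_pos":[0.02,0.11,0.92],"rotation":[0,0,0]}]'
for i in 1 2; do python3 -m creep '[{"grip":1,"delta_pos":[0,0,0],"rotation":[0,0,0]},{"grip":1,"delta_pos":[0,0,0],"rotation":[0,0,0]},{"grip":1,"delta_pos":[0,0,0],"rotation":[0,0,0]},{"grip":1,"delta_pos":[0,0,0],"rotation":[0,0,0]},{"grip":1,"delta_pos":[0,0,0],"rotation":[0,0,0]}]'; done
```

```text
clock: 30.7
tool_pos: [0.5473, 0.3513, 0.0993]
orientation: [-179.9, 0.4, 58.3]
force: [-0.6, -0.2, -0.0]
opening: 0.0635
gripper_force: 0.0
clock: 31.2
tool_pos: [0.549, 0.3537, 0.1045]
orientation: [180.0, -0.1, 58.5]
force: [-0.3, -0.2, 0.6]
opening: 0.0268
gripper_force: 0.0
clock: 31.7
tool_pos: [0.5484, 0.354, 0.104]
orientation: [-180.0, -0.0, 58.5]
force: [-4.3, 2.5, 5.0]
opening: 0.0159
gripper_force: 30.0
```

Turn clockwise about 70° (+0.775 units).

```bash
python3 -m creep '[{"grip":1,"delta_pos":[0,0,0],"rotation":[0,0,0.08]},{"grip":1,"delta_pos":[0,0,0],"rotation":[0,0,0.16]},{"grip":1,"delta_pos":[0,0,0],"rotation":[0,0,0.24]},{"grip":1,"delta_pos":[0,0,0],"rotation":[0,0,0.32]},{"grip":1,"delta_pos":[0,0,0],"rotation":[0,0,0.4]}]'
python3 -m creep '[{"grip":1,"delta_pos":[0,0,0],"rotation":[0,0,0.08]},{"grip":1,"delta_pos":[0,0,0],"rotation":[0,0,0.16]},{"grip":1,"delta_pos":[0,0,0],"rotation":[0,0,0.24]},{"grip":1,"delta_pos":[0,0,0],"rotation":[0,0,0.32]},{"grip":1,"delta_pos":[0,0,0],"rotation":[0,0,0.375]}]'
python3 -m creep '[{"grip":1,"delta_pos":[0,0,0],"rotation":[0,0,0]},{"grip":1,"delta_pos":[0,0,0],"rotation":[0,0,0]},{"grip":1,"delta_pos":[0,0,0],"rotation":[0,0,0]}]'
python3 -m creep '[{"grip":0.4,"delta_pos":[0,0,0],"rotation":[0,0,0]},{"grip":0.4,"delta_pos":[0,0,0],"rotation":[0,0,0]},{"grip":0.4,"delta_pos":[0,0,0],"rotation":[0,0,0]},{"grip":0.4,"delta_pos":[0,0,0],"rotation":[0,0,0]},{"grip":0.4,"delta_pos":[0,0,0],"rotation":[0,0,0]}]'
python3 -m creep '[{"grip":0.4,"delta_pos":[0,0,-0.2],"rotation":[0,0,0]},{"grip":0.4,"delta_pos":[0,0,-0.6],"rotation":[0,0,0]},{"grip":0.4,"delta_pos":[0,0,-1],"rotation":[0,0,0]},{"grip":0.4,"delta_pos":[0,0,-1],"rotation":[0,0,0]}]' >/dev/null
python3 -m creep '[{"grip":0.4,"delta_pos":[-0.4,0,-0.5],"rotation":[0,0,0]},{"grip":0.4,"delta_pos":[-0.8,0,-1],"rotation":[0,0,0]},{"grip":0.4,"delta_pos":[-0.8,0,-1],"rotation":[0,0,0]},{"grip":0.4,"delta_pos":[-0.8,0,-1],"rotation":[0,0,0]}]'
python3 - <<'E'
from h import *
w=snap('wrist')['color'];s=snap('side');c=snap('scene')['color']
T=eval(open('T.txt').read())
a=cv2.resize(w[:300],(400,188));b=cv2.resize(s['color'][130:340,140:420],(400,300),interpolation=3);d=cv2.resize(c[150:285,260:440],(400,300),interpolation=3)
I=np.zeros((500,800,3),np.uint8);I[:188,:400]=a;I[200:500,:400]=b;I[200:500,400:]=d
cv2.imwrite('pics/fin.png',I[:,:,::-1])
E
```

```text
clock: 32.2
tool_pos: [0.5488, 0.3535, 0.104]
orientation: [180.0, -0.0, 22.2]
force: [-2.2, 0.1, 3.5]
opening: 0.015
gripper_force: 30.0
clock: 32.7
tool_pos: [0.5488, 0.3527, 0.104]
orientation: [179.9, -0.0, -11.5]
force: [-1.6, -3.1, 4.5]
opening: 0.0157
gripper_force: 30.0
clock: 33.0
tool_pos: [0.5488, 0.3528, 0.104]
orientation: [179.9, -0.0, -11.1]
force: [-1.4, -3.5, 5.7]
opening: 0.0157
gripper_force: 30.0
clock: 33.5
tool_pos: [0.5488, 0.3535, 0.1034]
orientation: [180.0, 0.0, -11.2]
force: [-0.0, -0.3, -0.1]
opening: 0.0491
gripper_force: 0.0
clock: 34.3
tool_pos: [0.4698, 0.3707, 0.3083]
orientation: [-179.6, -0.2, -11.1]
force: [0.2, 0.4, -0.5]
opening: 0.0526
gripper_force: 0.0
```

View pics/fin.png

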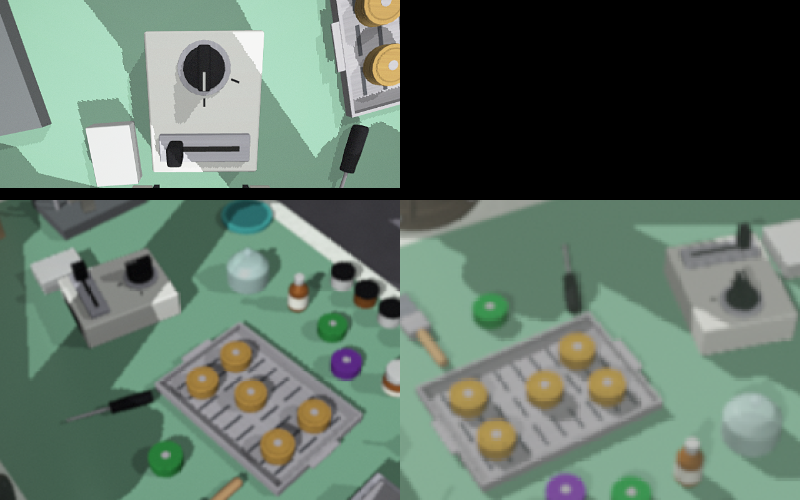

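The final view shows the knob pointing to run, the slide at its open end, and five separate barrels. A quick numeric check, then I hand in.

Run:
```python
from h import *
from scipy.spatial.distance import pdist
s=snap('side');T=eval(open('T.txt').read())
p=np.array([(235,350),(202,377),(250,393),(314,411),(278,443)])-[0,200]
q=px2w(s,p/1.4286+[140,130],.031);t=totray(q,T);print(t.round(3),pdist(t).min())
if pdist(t).min()>.08: print(ctrl.close_job())
```

```text
[[ 0.049  0.101]
 [-0.04   0.097]
 [-0.003  0.008]
 [ 0.05  -0.101]
 [-0.044 -0.103]] 0.08903601127256913
the job is handed in; nothing more can be done
None
```

I handed the job in with the timer knob turned off first, the five barrels then spread flat at least about 89 mm apart centre to centre, the air slide fully open, and the knob back in its run notch; the hand-in gave no verdict.

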